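# Fasten the draw latch of the tool case

## Robot

A 7-joint arm with a two-finger parallel gripper is mounted at the origin on a cart in front of the work surface, level with it; the furniture and walls round the work are solid. World frame = base frame: x ahead of the robot, y to its left, z up, the work surface at z = 0. Lengths are in m, angles in degrees, forces in N, time in s.
With the tool pointing down it reaches from about 0.4 to 0.9 m from the base axis. Payload 5.5 kg.
Tool frame: the origin (TCP) lies at the very end of the fingers, on their centre line; the grasp point (between the pads) lies 19 mm behind it; z points along the fingers, y is the direction in which the jaws open and shut (so a half turn about z gives the same grasp; the last joint's range is limited). The gripper opens to 92 mm and grips with 3 to 60 N. Pads are 19 mm wide; open, the fingers measure 130 mm over their backs; the gripper's body (75 mm by 190 mm) begins 47 mm behind the grasp point.
Start: joints at [15.08, 28.699, -24.465, 88.831, 12.651, 65.22, -12.049], TCP at [0.65, 0, 0.227] pointing down, gripper open.
Joint ranges: [-164.97, 164.97], [-17.58, 116.51], [-87.97, 89.64], [11.32, 138.91], [-80.73, 260.73], [10.89, 115.49], [-147.41, 147.41]. Speed limits (degrees/s): [147.25, 147.25, 180, 180, 180, 180, 180].

## Interface

Orientations are given as [roll, pitch, yaw] about the fixed x, y, z axes, in that order (R = Rz(yaw) Ry(pitch) Rx(roll)).
In Python, from rig import env, claw, read_state, optics gives the robot as it stands. Calls block until the motion is done:
- env.movep(position, orientation): joint-space move of the TCP to a pose.
- env.servo_line(position, attitude=None, velocity=0.15): straight line of the TCP; attitude=None keeps the orientation; velocity is the mean speed in m/s.
- env.move_joints(angles): joint-space move.
- claw.grip(opening, strength=None): finger opening in m; strength is the grip in N (None keeps the last); returns when the fingers have stopped.
- env.dwell(seconds).
- env.solve_ik(position, orientation): joint angles nearest the present ones, or None.
- read_state(): the state.
- optics.get_image(name): name is "scene" or "side" or "wrist"; returns a dict with "color" (420x560x3 uint8, red, green, blue), "mtx" (3x3 intrinsics, pixels), "R" (3x3) and "t" (3): a world point X has camera coordinates R X + t; the wrist camera has in their place "T_tool_cam" (4x4, takes a point from camera to tool coordinates, whose origin is the TCP and whose axes are the flange's). Camera axes: x right, y down, z forward; pixel columns grow to the right and rows downward; lengths in m; the calibration is good to about 2 mm. A picture is of the moment at which its call begins: read the wrist's pose just before it. There is no depth.
A pose or a line that the arm cannot do raises env.MotionError and nothing moves.
- env.sign_off(): hands the job in, once; it reports no verdict.
The state is a dict: "time_s": time; "joint_pos": joint angles; "dq": joint speeds; "joint_efforts": joint torques, N m; "ee_pos": TCP position; "orientation": TCP orientation; "ft_force": force on the tool from outside, world axes, zero at the start; "wrist_torque": the same for the moment, N m; "grip_width": finger opening in m.
Only numpy, scipy, OpenCV 4.12 (cv2) and the standard library are available. Lean on these libraries where they do the work, as an engineer would, in place of code of your own. Each camera call takes 0.05 s, during which the arm holds its last target. There are 200 camera calls.

## Task

The grey case standing on the bench has its draw latch open. Swing the latch's wire loop over so that its bar drops behind the keeper on the far half of the case, then press the lever down over centre until it lies flat and the latch stays fastened by itself.

Things in the scene. Friction and masses are not known exactly. Their poses are not given: they have to be found in the camera images.
- latch_pivot (a point): Hinge pin of the latch lever, 14 mm above the top of a grey steel case standing fast on the bench (120 mm high). Frame: x level, across the case from latch to keeper (away from the robot, turned up to 30 degrees either way), y along the pin, z up. The case top reaches 79 mm to -x of the pin, 71 mm to +x, 110 mm to either side; only the latch stands above it.
- lever (a joint): Lever angle, rad: 0 = flat, pointing to -x (fastened); pi/2 upright; starts 1.75 to 2.1, leaning to the keeper. Steel tongue, 16 mm wide; rolled tip, 20 mm wide, reaches 68 mm from the pin. Its outer face (towards the keeper when upright, up when flat) lies 5 mm off the pin's axis. It stays where left. Pressing it with the loop hooked takes about 10 N at the tip; it holds past centre.
- loop_bar (a point): Middle of the bar (8 mm thick, 40 mm long, along y) ending the latch's wire loop. The two wires straddle the lever and swing freely on a pin in it, 24 mm from its hinge; bar at 71 mm from that pin. At the start the loop leans back to -x against a stop, its bar higher than the lever's tip. Pushed past upright to +x, it falls by its weight and the bar lands behind the keeper.
- keeper (a point): Seat of the bar's middle in the keeper when fastened: 6 mm above the top of the case's far half, 48 mm to +x of the pivot and 8 mm below it when shut; at the start the sprung far half stands 4 mm further off. The keeper is a steel hook 20 mm wide, 14 mm high, its 4 mm lip pointing to +x: the bar comes down beyond the lip and the lever draws it back to -x under it.

How it is judged:
By the outcome, as a careful person would: the job done as asked, in the order asked, and still so for the second after the job is handed in, with the robot touching nothing.
It also fails if it takes over 35 s, if anything falls off the work surface, if the arm or the gripper's body presses on something with over 40 N, if the wrist force passes 120 N, or if a joint passes its speed limit or range.

## Working session

There is one attempt and no reset: what is moved stays moved. The work goes in short steps, each a Python script; the robot and the scene stay as the last script left them, time stands still between calls to the robot, and variables do not carry over. Pictures are saved under pics/ and viewed, about 8 in all and at most 12, crops included, and the job is handed in when it is done.

```bash
ls; mkdir -p pics; python3 - <<'E'
from rig import env, claw, read_state, optics
import cv2,numpy as np
s=read_state();print(s)
ims=[optics.get_image(n) for n in("scene","side")]
for n,i in zip(("scene","side"),ims):
    cv2.imwrite(f"pics/{n}0.png",i["color"][:,:,::-1]); print(n,i["mtx"],i["R"],i["t"])
    np.savez(f"pics/{n}.npz",**{k:i[k] for k in("mtx","R","t","color")})
w=optics.get_image("wrist");cv2.imwrite("pics/wrist0.png",w["color"][:,:,::-1]);print(w["mtx"],w["T_tool_cam"])
np.savez("pics/wrist.npz",**{k:w[k] for k in("mtx","T_tool_cam","color")})
E
```

```text
pics
{'time_s': 0.0, 'joint_pos': array([ 15.08012751,  28.75414439, -24.45425919,  88.89143323,
        12.65084335,  65.21953849, -12.04813536]), 'dq': array([-0.05924183, -0.03967162, -0.08367626,  0.10224748,  0.06596964,
        0.07420574, -0.04701242]), 'joint_efforts': array([-1.62834690e-04, -5.66597199e+01, -5.81602022e+00, -2.79113513e+01,
       -6.85700797e-02,  3.08415934e-02,  1.78752666e-04]), 'ee_pos': array([ 6.49298771e-01, -3.16209375e-05,  2.25676369e-01]), 'orientation': array([-1.79888515e+02, -4.43999878e-03,  9.00051906e+01]), 'ft_force': array([-0.41039603, -0.0516176 ,  0.38713895]), 'wrist_torque': array([-0.02912988,  0.04956379, -0.0346333 ]), 'grip_width': 0.09185211342798144}
scene [[478.82908053   0.         273.5728301 ]
 [  0.         478.82908053 208.33134379]
 [  0.           0.           1.        ]] [[ 0.45158348 -0.89222819 -0.00110366]
 [-0.51785746 -0.26109551 -0.81464887]
 [ 0.72656452  0.36845351 -0.57995345]] [-0.42973338  0.40486223  0.56886249]
side [[493.61252164   0.         277.020824  ]
 [  0.         493.61252164 202.63480656]
 [  0.           0.           1.        ]] [[-0.95595553 -0.29261472  0.02292712]
 [-0.13168341  0.35776677 -0.92447954]
 [ 0.26231376 -0.88678045 -0.38054162]] [0.51588926 0.28781924 0.59386395]
[[303.3311685    0.         281.09960312]
 [  0.         303.3311685  210.2939173 ]
 [  0.           0.           1.        ]] [[-5.36882803e-05 -9.54710357e-01 -2.97536773e-01  8.13342284e-02]
 [ 9.99999694e-01 -2.83541684e-04  7.29361673e-04  4.17198375e-04]
 [-7.80693221e-04 -2.97536642e-01  9.54710080e-01 -1.59024785e-01]
 [ 0.00000000e+00  0.00000000e+00  0.00000000e+00  1.00000000e+00]]
```

View pics/scene0.png

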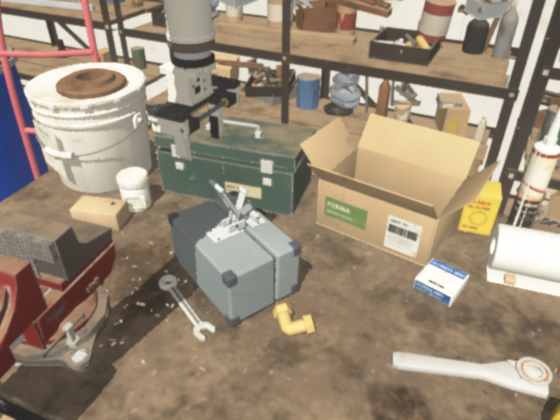

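View pics/side0.png

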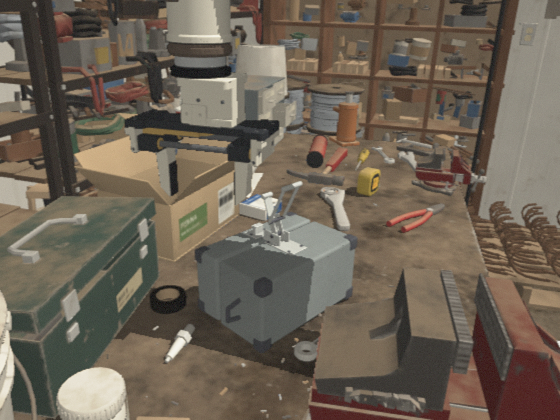

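The scene view shows the case at about (235,255) with its latch at (232,215). The side view shows the case at (278,275) and the latch at (280,225). I'll enlarge both.

```bash
python3 - <<'E'
import cv2,numpy as np
a=cv2.imread("pics/scene0.png")[170:330,160:310];b=cv2.imread("pics/side0.png")[170:350,190:365]
a=cv2.resize(a[:,:],None,fx=5,fy=5,interpolation=cv2.INTER_CUBIC)[:600];b=cv2.resize(b,None,fx=4.5,fy=4.5,interpolation=cv2.INTER_CUBIC)
cv2.imwrite("pics/a.png",a[:600]);cv2.imwrite("pics/b.png",b[:600])
for n in("scene","side"):
    d=np.load(f"pics/{n}.npz");print(n,-d["R"].T@d["t"])
E
```

```text
scene [-0.00959388 -0.48731191  0.65926004]
side [0.37528952 0.57461157 0.48024509]
```

View pics/a.png

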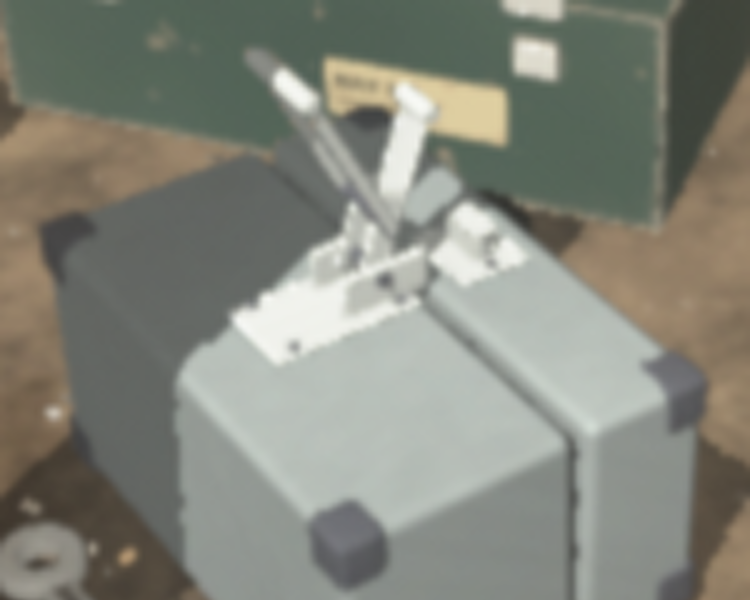

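View pics/b.png

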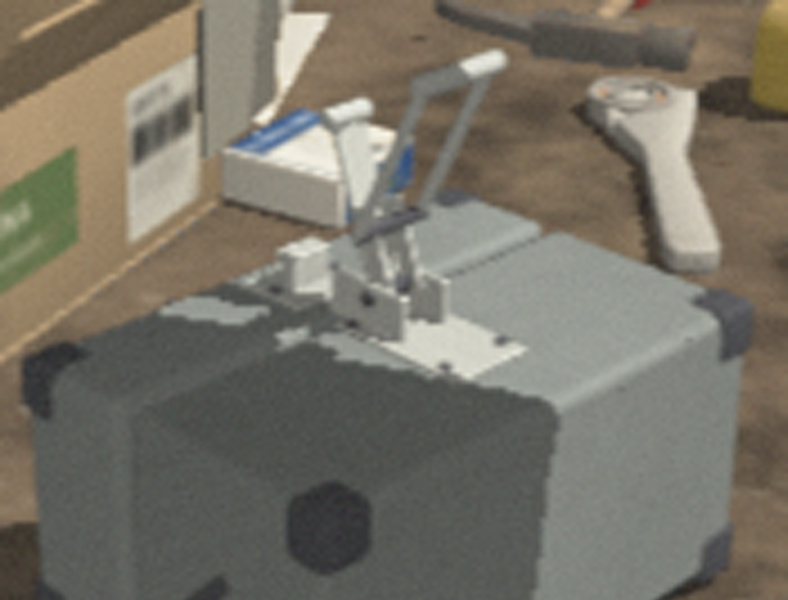

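The scene crop shows the loop bar's middle at about (283,80), the lever tip at (416,102), a pin end at (385,280) and the keeper at (475,230). In the side crop the bar is at (460,74), the tip at (349,110), the pin end at (368,298) and the keeper at (307,262). Next I'll triangulate these.

```bash
cat > h.py <<'E'
import numpy as np
D={n:np.load(f"pics/{n}.npz") for n in("scene","side")}
OFF={"scene":(160,170,5.),"side":(190,170,4.5)}
def ray(n,p):
    o=OFF[n];d=D[n];u=[(p[0]+.5)/o[2]-.5+o[0],(p[1]+.5)/o[2]-.5+o[1],1]
    v=d["R"].T@np.linalg.inv(d["mtx"])@u;return -d["R"].T@d["t"],v/np.linalg.norm(v)
def plane(n,p,z):
    c,v=ray(n,p);return c+v*(z-c[2])/v[2]
def tri(a,b):
    A=[];r=[]
    for c,v in(ray("scene",a),ray("side",b)):
        P=np.eye(3)-np.outer(v,v);A.append(P);r.append(P@c)
    x=np.linalg.lstsq(np.vstack(A),np.hstack(r),rcond=None)[0]
    return x,[np.linalg.norm(P@x-q)*1e3 for P,q in zip(A,r)]
E
python3 - <<'E'
from h import *
np.set_printoptions(precision=4,suppress=True)
print("bar",tri((283,80),(460,74)));print("tip",tri((416,102),(349,110)))
p1=plane("scene",(385,280),.134);p2=plane("side",(368,298),.134);print("pin",p1,p2,(p1+p2)/2)
for q in((435,308),(570,440)):print("seam sc",plane("scene",q,.12))
for q in((440,275),(540,232)):print("seam si",plane("side",q,.12))
for q in((232,318),(283,365)):print("plate sc",plane("scene",q,.121))
for q in((525,350),(460,378)):print("plate si",plane("side",q,.121))
print("keeper top",tri((475,230),(307,262)), tri((470,212),(307,245)))
print("keeper plate corner", plane("scene",(528,258),.121))
E
```

```text
bar (array([ 0.5511, -0.0947,  0.2234]), [np.float64(0.45349220931546735), np.float64(0.45349220931542394)])
tip (array([ 0.5971, -0.1187,  0.1951]), [np.float64(0.10083568694091041), np.float64(0.10083568694103914)])
pin [ 0.5706 -0.1184  0.134 ] [ 0.5819 -0.0971  0.134 ] [ 0.5763 -0.1077  0.134 ]
seam sc [ 0.5799 -0.1333  0.12  ]
seam sc [ 0.5374 -0.2098  0.12  ]
seam si [ 0.5707 -0.1519  0.12  ]
seam si [ 0.5444 -0.2026  0.12  ]
plate sc [ 0.5406 -0.0713  0.121 ]
plate sc [ 0.5264 -0.1021  0.121 ]
plate si [ 0.5256 -0.1017  0.121 ]
plate si [ 0.5416 -0.0743  0.121 ]
keeper top (array([ 0.6164, -0.1296,  0.1289]), [np.float64(1.0007718729155637), np.float64(1.0007718729160484)]) (array([ 0.616 , -0.1279,  0.1367]), [np.float64(1.1381649202388398), np.float64(1.1381649202383604)])
keeper plate corner [ 0.6207 -0.1501  0.121 ]
```

Pivot is at about (0.576, -0.108, 0.134) with yaw -28°, and the lever is at about 1.94 rad. These agree with the stated geometry. Next I'll push the loop over with closed fingers, jaw axis along the pin.

```bash
cat >> h.py <<'E'
from rig import env, claw, read_state, optics
import cv2
P=np.array([.5763,-.1077,.134]);a=np.radians(-28.2)
O=[180,0,151.8]
def L(x,z,y=0.):  # latch frame -> world
    return P+np.array([x*np.cos(a)-y*np.sin(a),x*np.sin(a)+y*np.cos(a),z])
def rep(m):
    s=read_state();d=s["ee_pos"]-P
    print(m,"t%.1f"%s["time_s"],"x %.4f z %.4f"%(d[0]*np.cos(a)+d[1]*np.sin(a),d[2]),"F",np.round(s["ft_force"],1));return s
def snap(tag):
    cs=[]
    for n,(r0,r1,c0,c1) in(("scene",(170,290,185,285)),("side",(170,290,220,320))):
        i=optics.get_image(n)["color"][r0:r1,c0:c1,::-1]
        cs.append(cv2.resize(i,(400,480),interpolation=cv2.INTER_CUBIC))
    cv2.imwrite(f"pics/{tag}.png",np.hstack(cs))
E
python3 - <<'E'
from h import *
claw.grip(0.0)
env.movep(L(-.075,.166),O);rep("above")
env.servo_line(L(-.068,.075),velocity=.15);rep("down")
env.servo_line(L(-.02,.075),velocity=.06);rep("push1")
env.servo_line(L(.024,.075),velocity=.06);rep("push2")
env.dwell(.4)
snap("s1");rep("end");print(read_state()["grip_width"])
E
```

```text
above t2.7 x -0.0747 z 0.1661 F [ 0.3 -0.3 -0.9]
down t3.5 x -0.0676 z 0.0755 F [0.9 1.1 1. ]
push1 t4.4 x -0.0204 z 0.0748 F [ 0.5 -1.1 -0.2]
push2 t5.3 x 0.0236 z 0.0748 F [-0.1  0.1 -0.1]
end t5.8 x 0.0240 z 0.0751 F [-0.5  0.  -0.2]
0.0003170506782382241
```

View pics/s1.png

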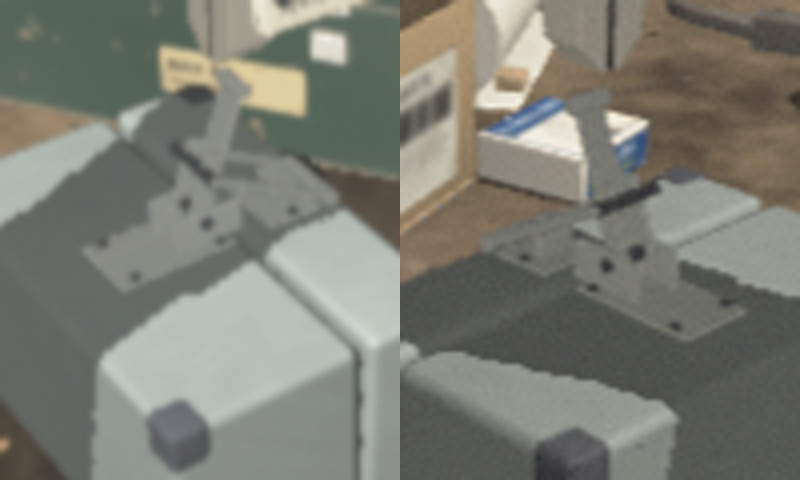

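The loop has dropped: its wires now run down to the keeper (left panel at about (270,180), right at about (530,240)), and the lever still leans towards the keeper. Next I'll bring the fingers round to the keeper side and start the lever back, then check that the bar is hooked.

```bash
cat >> h.py <<'E'
def arc(th,r=.055,v=.05,dz=0.):
    x=-r*np.cos(th)+.005*np.sin(th)+.0095;z=r*np.sin(th)+.005*np.cos(th)+dz
    env.servo_line(L(x,z),velocity=v);return rep("th%.2f cmd x%.4f z%.4f"%(th,x,z))
E
python3 - <<'E'
from h import *
env.servo_line(L(.03,.095),velocity=.15)
env.servo_line(L(.075,.09),velocity=.15)
env.servo_line(L(.07,.047),velocity=.15);rep("low")
env.servo_line(L(.03,.047),velocity=.08);rep("contact?")
for t in(1.5,1.3,1.1,.95):arc(t)
snap("s2");rep("end")
E
```

```text
low t7.0 x 0.0693 z 0.0471 F [0.5 0.2 0.3]
contact? t7.7 x 0.0303 z 0.0475 F [-0.4  0.2  0.3]
th1.50 cmd x0.0106 z0.0552 t8.2 x 0.0104 z 0.0554 F [ 0.7  0.7 -0.5]
th1.30 cmd x-0.0004 z0.0543 t8.6 x -0.0010 z 0.0542 F [0.4 0.2 0.5]
th1.10 cmd x-0.0110 z0.0513 t9.0 x -0.0111 z 0.0513 F [ 1.3 -1.2  0.2]
th0.95 cmd x-0.0184 z0.0476 t9.3 x -0.0188 z 0.0475 F [ 2.1 -1.6  0.4]
end t9.4 x -0.0188 z 0.0475 F [ 1.5 -2.4 -0.4]
```

View pics/s2.png

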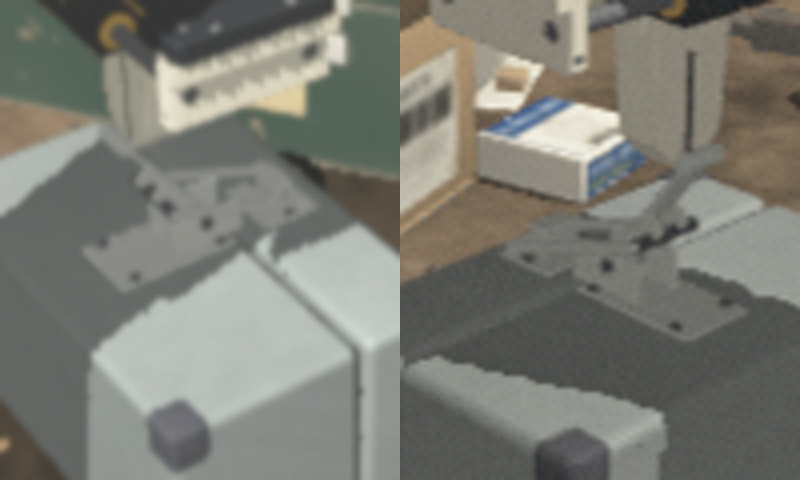

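The lever has come back to about 0.95 rad, with its tip at right panel (710,155). The wires still reach the keeper at (520,240), and a reaction of about 3 N in +x shows the loop is tensioning. I'll keep pressing.

```bash
python3 - <<'E'
from h import *
for t,dz in((.75,0),(.55,-.001),(.35,-.002),(.18,-.002),(.05,-.002),(0,-.003)):
    s=arc(t,dz=dz,v=.04)
    if np.linalg.norm(s["ft_force"])>60:print("stop");break
env.dwell(.2);rep("hold")
snap("s3")
E
```

```text
th0.75 cmd x-0.0273 z0.0411 t9.8 x -0.0283 z 0.0407 F [-0.  -0.3  0.8]
th0.55 cmd x-0.0348 z0.0320 t10.2 x -0.0356 z 0.0315 F [1.  1.1 0. ]
th0.35 cmd x-0.0405 z0.0216 t10.7 x -0.0409 z 0.0212 F [ 0.6 -0.1  0.6]
th0.18 cmd x-0.0437 z0.0128 t11.1 x -0.0441 z 0.0124 F [ 0.3 -0.7  0.6]
th0.05 cmd x-0.0452 z0.0057 t11.4 x -0.0454 z 0.0055 F [0.2 0.1 0.3]
th0.00 cmd x-0.0455 z0.0020 t11.7 x -0.0452 z 0.0047 F [-8.7  0.4 23.6]
hold t11.9 x -0.0452 z 0.0047 F [-9.3  0.5 23.4]
```

View pics/s3.png

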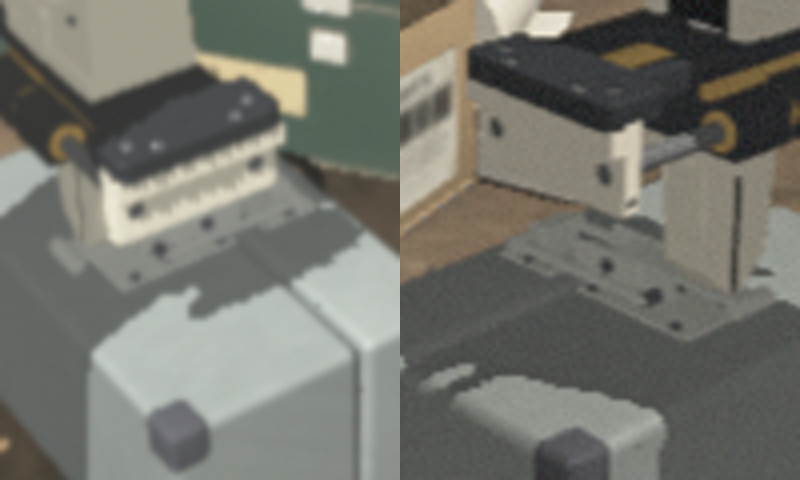

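The lever looks flat, but the force stayed near zero from 0.75 to 0.05 rad. I need to see whether the bar is really hooked, so I'm lifting off to look.

```bash
python3 - <<'E'
from h import *
env.servo_line(L(-.06,.16),velocity=.2);env.dwell(.2);rep("up")
cs=[]
for n,(r0,r1,c0,c1) in(("scene",(195,255,195,275)),("side",(205,265,230,310))):
    i=optics.get_image(n)["color"];np.save(f"pics/{n}4.npy",i)
    cs.append(cv2.resize(i[r0:r1,c0:c1,::-1],(400,300),interpolation=cv2.INTER_CUBIC))
im=np.hstack(cs);im=cv2.convertScaleAbs(im,alpha=1.5)
s=read_state();print(s["ee_pos"],s["orientation"])
w=optics.get_image("wrist")["color"][:,:,::-1]
cv2.imwrite("pics/s4.png",np.vstack([im,cv2.resize(np.hstack([w[100:400,80:480]]),(400,300)).repeat(1,0) if 0 else cv2.copyMakeBorder(w[110:410,80:480],0,0,200,200,cv2.BORDER_CONSTANT)]))
E
```

```text
up t13.1 x -0.0606 z 0.1587 F [-0.   0.1 -1.2]
[ 0.52307964 -0.07928445  0.29311907] [-1.79995820e+02 -9.28231134e-02  1.51801408e+02]
```

View pics/s4.png

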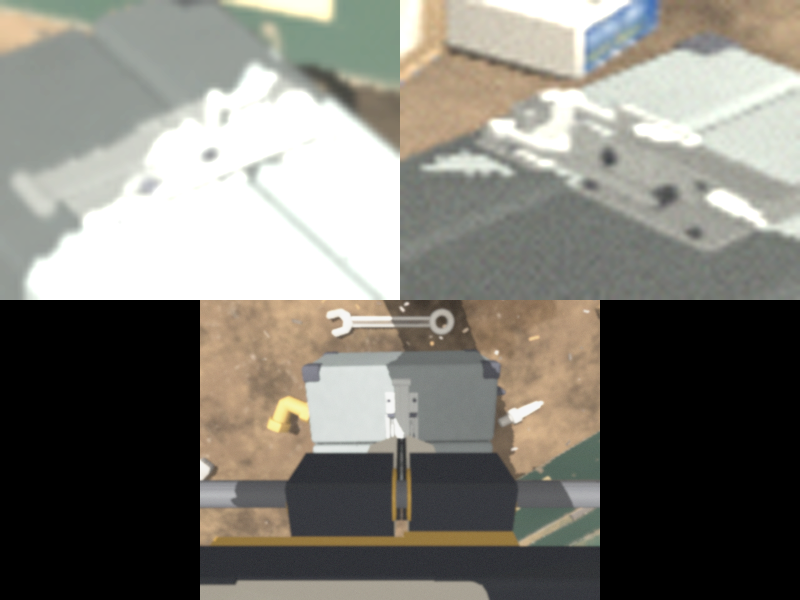

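The lever lies flat, but the keeper is washed out in both views and hidden behind the fingers in the wrist view. I'm moving the wrist camera over it.

```bash
python3 - <<'E'
from h import *
env.servo_line(L(.06,.12),velocity=.2);env.dwell(.2);rep("over")
w=optics.get_image("wrist")["color"][:,:,::-1];cv2.imwrite("pics/w5.png",w)
c=cv2.resize(w[140:280,200:360],(800,600)[0:2] and (640,560),interpolation=cv2.INTER_CUBIC)
cv2.imwrite("pics/w5c.png",c)
E
```

```text
over t14.2 x 0.0594 z 0.1210 F [-0.6 -0.1 -0.4]
```

View pics/w5c.png

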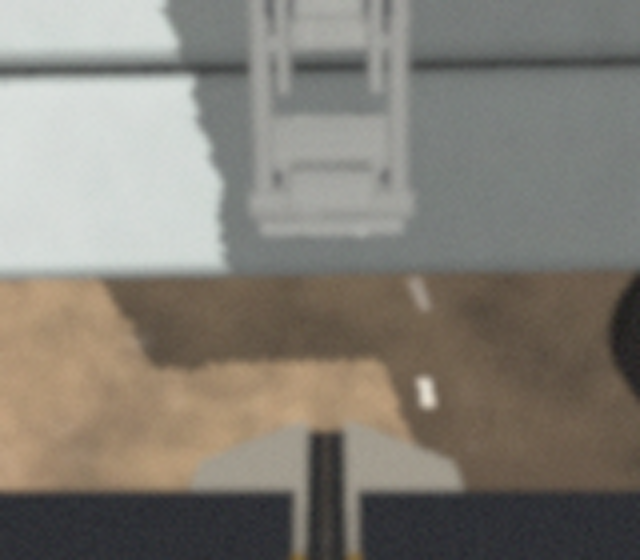

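The wrist view shows the wires straddling the keeper (wires at columns 260 and 400) and the bar at row ~205 across its +x side. I'll project the candidate bar positions (seated, on top of the lip, short of it) to tell them apart.

```bash
python3 - <<'E'
from h import *
from scipy.spatial.transform import Rotation as Ro
s=read_state();d=np.load("pics/wrist.npz");T=d["T_tool_cam"]
R=Ro.from_euler("xyz",s["orientation"],degrees=True).as_matrix()
def pr(x,z,y=0):
    c=T[:3,:3].T@(R.T@(L(x,z,y)-s["ee_pos"])-T[:3,3]);u=d["mtx"]@(c/c[2])
    return np.round([(u[0]-200+.5)*4,(u[1]-140+.5)*4])
for n,x,z in(("seat",.048,-.008),("ontop",.046,.004),("ontop far",.052,.004),("seat open",.052,-.008),("case edge",.071,-.014),("case edge open",.075,-.014),("loop pin",-.024,0),("pivot",0,0),("keeper top -x of seat",.04,0),("lip",.05,0)):
    print(n,pr(x,z),"ends",pr(x,z,.02)[0],pr(x,z,-.02)[0])
E
```

```text
seat [323. 204.] ends 405.0 241.0
ontop [323. 208.] ends 408.0 237.0
ontop far [323. 233.] ends 408.0 238.0
seat open [323. 220.] ends 405.0 241.0
case edge [323. 287.] ends 402.0 244.0
case edge open [323. 302.] ends 401.0 245.0
loop pin [ 323. -106.] ends 414.0 232.0
pivot [323.   6.] ends 412.0 234.0
keeper top -x of seat [323. 179.] ends 408.0 238.0
lip [323. 220.] ends 407.0 239.0
```

From one view alone, bar height is ambiguous. A hooked bar must have drawn the sprung far half in by 4 mm (about 2 px), so I'll measure that shift against the fixed half.

```bash
python3 - <<'E'
from h import *
np.set_printoptions(precision=2,suppress=True)
def px(n,X):
    d=D[n];c=d["R"]@X+d["t"];u=d["mtx"]@(c/c[2]);return u[:2]
def shift(n,b4,af,X,h=11):
    u,v=np.round(px(n,X)).astype(int);t=b4[v-h:v+h+1,u-h:u+h+1]
    m=cv2.matchTemplate(af[v-h-6:v+h+7,u-h-6:u+h+7],t,cv2.TM_CCOEFF_NORMED);_,s,_,(i,j)=cv2.minMaxLoc(m)
    def q(a,b,c):return .5*(a-c)/(a-2*b+c)
    if 0<i<12 and 0<j<12:return np.array([i-6+q(m[j,i-1],s,m[j,i+1]),j-6+q(m[j-1,i],s,m[j+1,i])]),round(s,2)
    return (i-6,j-6),s
for n in D:
    b4=cv2.cvtColor(D[n]["color"],cv2.COLOR_RGB2GRAY);af=cv2.cvtColor(optics.get_image(n)["color"],cv2.COLOR_RGB2GRAY)
    print(n,"expected far shift",px(n,L(.071,-.014,-.1))-px(n,L(.075,-.014,-.1)))
    for nm,x,y,z in(("far top -y",.075,-.11,-.014),("far bot -y",.075,-.11,-.124),("far top +y",.075,.11,-.014),("near top -y",-.079,-.11,-.014),("near bot -y",-.079,-.11,-.124),("near top+y",-.079,.11,-.014)):
        print(nm,np.round(px(n,L(x,z,y))),shift(n,b4,af,L(x,z,y)))
E
```

```text
scene expected far shift [-1.8   0.83]
far top -y [303. 245.] (array([-1.07,  0.52], dtype=float32), 0.73)
far bot -y [301. 290.] (array([-0.18, -0.2 ], dtype=float32), 0.99)
far top +y [237. 189.] (array([ 0.37, -0.36], dtype=float32), 0.75)
near top -y [227. 280.] (array([ 0.01, -0.04], dtype=float32), 1.0)
near bot -y [230. 326.] (array([-0.01, -0.03], dtype=float32), 1.0)
near top+y [168. 214.] (array([-2.23, -2.89], dtype=float32), 0.25)
side expected far shift [1.56 0.65]
far top -y [290. 210.] (array([ 1.1 , -0.06], dtype=float32), 0.81)
far bot -y [288. 262.] ((6, -5), 0.5443457961082458)
far top +y [193. 247.] (array([ 0.13, -0.05], dtype=float32), 0.96)
near top -y [357. 237.] (array([-0.03, -0.03], dtype=float32), 0.99)
near bot -y [352. 294.] (array([-0.05, -0.01], dtype=float32), 0.99)
near top+y [260. 286.] (array([-0.96,  0.87], dtype=float32), 0.6)
```

The result is ambiguous because background and shadow affect some patches. I'll compare brightness profiles across the case (seam and far edge) before and after.

```bash
python3 - <<'E'
from h import *
np.set_printoptions(linewidth=250)
def px(n,X):
    d=D[n];c=d["R"]@X+d["t"];u=d["mtx"]@(c/c[2]);return u[:2]
xs=np.arange(-.01,.092,.003)
print("x mm",(xs*1e3).astype(int))
now={n:optics.get_image(n)["color"] for n in D}
for n,y0s in(("scene",(-.095,-.075)),("side",(-.095,-.075))):
  for y0 in y0s:
    for nm,im in(("before",D[n]["color"]),("after",now[n])):
        g=cv2.cvtColor(im,cv2.COLOR_RGB2GRAY).astype(np.float32);pr=0
        for y in np.linspace(y0-.008,y0+.008,9):
            p=np.array([px(n,L(x,-.014,y)) for x in xs],np.float32)
            pr=pr+cv2.remap(g,p[None,:,0],p[None,:,1],cv2.INTER_CUBIC)[0]/9
        print(n,y0,nm,pr.astype(int))
# vertical front (-y) face of the case, scene: seam at z=-.06
for z0 in(-.05,-.09):
    for nm,im in(("before",D["scene"]["color"]),("after",now["scene"])):
        g=cv2.cvtColor(im,cv2.COLOR_RGB2GRAY).astype(np.float32);pr=0
        for z in np.linspace(z0-.012,z0+.012,9):
            p=np.array([px("scene",L(x,z,-.11)) for x in xs],np.float32)
            pr=pr+cv2.remap(g,p[None,:,0],p[None,:,1],cv2.INTER_CUBIC)[0]/9
        print("face",z0,nm,pr.astype(int))
# view: before/after of same case crop in scene
cr=lambda im:cv2.resize(im[185:305,225:325,::-1],(400,480),interpolation=cv2.INTER_CUBIC)
cv2.imwrite("pics/ba.png",np.hstack([cr(D["scene"]["color"]),cr(now["scene"])]))
E
```

```text
x mm [-10  -7  -4   0   2   4   8  11  14  17  19  23  26  28  32  34  38  41  44  47  49  53  56  59  62  65  68  71  74  77  80  83  86  89]
scene -0.095 before [185 184 185 186 186 186 186 176 142 155 182 204 202 196 195 194 193 192 191 191 190 188 168 131 127 124 117 110 115 123 124 122 120 118]
scene -0.095 after [187 186 186 187 188 187 187 178 150 176 204 205 199 198 198 197 196 195 194 194 193 177 136 123 120 116 108 112 121 124 125 123 121 119]
scene -0.075 before [187 187 188 188 187 187 187 174 136 155 183 202 197 193 191 191 191 190 190 190 189 188 187 186 187 186 159 135 135 135 136 135 134 134]
scene -0.075 after [188 189 189 189 188 188 188 176 151 175 201 200 196 195 195 194 194 193 193 192 192 190 190 191 192 175 116  82  81  84  89  89  92 101]
side -0.095 before [151 152 151 151 151 152 153 144 127 142 164 171 166 157 158 157 155 155 154 151 152 146 128 102  94  96  97 106 109 110 103  95  94  95]
side -0.095 after [148 148 149 149 148 149 148 141 134 158 170 164 159 156 156 155 155 154 154 151 152 142 116 101 101  94  85  89  97  97  93  91  92  94]
side -0.075 be
[... 220 characters left out ...]
5 154 154 153 153 153 153 152 151 152 153 138  97  92  93  99 111 108 109 106]
face -0.05 before [135 134 134 134 134 134 134 116 101 153 171 161 149 145 145 144 143 143 143 142 142 142 142 141 141 128  96  86  92  98 105 110 113 117]
face -0.05 after [136 136 135 135 136 135 135 119 119 167 167 153 147 146 146 145 144 144 144 144 144 143 143 143 137 109  87  89  97 102 107 111 115 122]
face -0.09 before [133 132 132 132 132 132 132 117 112 159 163 150 141 140 140 140 140 140 140 139 138 136 134 134 134 114  85  79  80  81  85  93 102 111]
face -0.09 after [134 134 134 134 134 133 134 119 122 163 161 148 142 142 142 142 141 141 141 141 139 136 134 134 131 106  82  80  80  83  91  98 107 117]
```

The far half has moved in about 3–4 mm at the top and about 1 mm lower down, while the fixed half hasn't moved. So it tilts about its base and is being held shut with nothing touching it. The bar is hooked and the latch holds, so I'm handing in.

```bash
python3 - <<'E'
from h import *
rep("final");env.sign_off()
E
```

```text
final t14.5 x 0.0599 z 0.1204 F [-0.7 -0.1  0.3]
the job is handed in; nothing more can be done
```

The latch is fastened and I handed the job in at 14.5 s, with the gripper clear of everything. With closed fingers I pushed the loop past upright so it fell behind the keeper, then swung the lever back and pressed it flat. The highest wrist force I read was about 25 N.

**Checks that passed:**
- **Lever:** The fingertips stopped against it 4.7 mm above the pin, and 5 mm is expected when flat. It stayed flat after I lifted off.
- **Bar:** The wrist view shows the wires either side of the keeper and the bar where it should seat.
- **Case:** With the robot clear, the far half stood about 3–4 mm nearer at the top than at the start, and the fixed half had not moved. Only a hooked, fastened loop would hold it in.

**Checks that were unclear or disagreed:**
- **Force:** The readings at each pause while closing the lever were about 3 N or less, below the roughly 10 N expected, so I did not see the over-centre peak.
- **Bar height:** The wrist view alone could not tell a bar under the lip from one resting on top of it.
- **Far half movement:** A first patch comparison gave mixed shifts. The bottom corner barely moved, which would fit the half tilting about its base.

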